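Close the sprung loaf mould

ROBOT

A 7-joint arm with a two-finger parallel gripper is mounted at the origin on the work surface. World frame = base frame: x ahead of the robot, y to its left, z up, the work surface at z = 0. Lengths are in m, angles in rad, forces in N, time in s.
With the tool pointing down it reaches from about 0.425 to 0.925 m from the base axis. Payload 6.8 kg.
Tool frame: the origin (TCP) lies between the finger pads; the fingertips stand 14 mm ahead of it and the grasp point (between the pads) lies 5 mm behind it; z points along the fingers, y is the direction in which the jaws open and shut (so a half turn about z gives the same grasp; the last joint's range is limited). The gripper opens to 85 mm and grips with 20 to 120 N. Pads are 22 mm wide; open, the fingers measure 114 mm over their backs; the gripper's body (76 mm by 85 mm) begins 54 mm behind the grasp point. The pads swing forward as they close: fully open they stand 13 mm farther back than shut.
Start: joints at [-1.396, 0.477, 0.022, 1.555, -0.011, 1.109, -0.083], TCP at [0.188, 0.648, 0.245] pointing down, gripper open.
Joint ranges: [-2.96, 2.96], [-0.34, 2.1], [-1.41, 1.46], [0.24, 2.44], [-1.37, 4.51], [0.17, 1.92], [-2.96, 2.96]. Speed limits (rad/s): [2.39, 2.39, 3.14, 3.14, 3.14, 3.14, 3.14].

INTERFACE

Orientations are given as a unit quaternion [w, x, y, z].
In Python, from station import bot gives the robot as it stands.
- The arm moves only by the shell command python3 -m crank 'ROWS' [FORCE]. ROWS is JSON, a list of rows, each a list of 3 entries, a list of its own where there are three numbers: the shift along the tool's x, y, z in m, then the turn, a rotation vector about the tool's x, y, z in degrees, then the finger opening in m, from 0 to 0.0854. A call has 1 to 10 rows; each row shifts and turns the commanded pose from where the row before left it, along the tool's axes as they then stand; what a row does not reach is not made up. A row lasts 1/8 s, in which the tool goes at most 62.5 mm and 10.7 degrees, less where a joint would pass 70% of its speed; a pose out of reach is approached as far as the arm can. A call is refused whole if a number of a shift passes 0.0625 or a number of a turn 10.7, either way. A call with a gripper value outside its range is refused whole. The fingers move at their own pace and stop on an object; FORCE is the grip in N (left out, the last holds). Time passes only in rows, so rows that do not move let the fingers close. It gives the time, the measured TCP pose, the force and the opening at its end, in the units of the state.
- bot.get_obs(): the state, without advancing time (a new reading comes with each control period).
- bot.read_camera(name): name is "scene" or "top" or "wrist"; returns (picture, depth): 384x512x3 uint8, red, green, blue; 384x512 float32, m along the optical axis (not along the pixel's ray), 0 where there is no reading.
- bot.calibration(name): a dict with "fx", "fy", "cx", "cy" (pixels), "extrinsics" (4x4, takes a point from camera to world coordinates). Camera axes: x right, y down, z forward; pixel columns grow to the right and rows downward; lengths in m; the calibration is good to about 2 mm. A picture is of the moment at which its call begins: read the wrist's pose just before it. calibration takes no time and is no camera call; for the wrist camera it gives the pose at the moment of the call.
- bot.hand_in(): hands the job in, once; it reports no verdict.
The state is a dict: "t": time; "q": joint angles; "joint_vel": joint speeds; "joint_torque": joint torques, N m; "eef_pos": TCP position; "tool_rot": TCP orientation; "contact_force": force on the tool from outside, world axes, zero at the start; "torque": the same for the moment, N m; "gripper_width": opening from 0.0 (shut) to 1.0 (fully open).
Only numpy, scipy, OpenCV 4.12 (cv2) and the standard library are available. Lean on these libraries where they do the work, as an engineer would, in place of code of your own. Each camera call takes 0.05 s, during which the arm holds its last target.

TASK

Close the wooden soap mould: with the fingertips, press its lid down hard against the sprung pad and, keeping it pressed, slide it under the two steel leaf springs until it meets the end wall and the pad pops up behind it. The lid is only pressed and pushed, never lifted, and the things around the mould are left where they are.

Things in the scene. Friction and masses are not known exactly. Their poses are not given: they have to be found in the camera images.
- mould: Fixed wooden loaf mould, an open trough 264 (x) x 116 (y) x 66 mm high, walls 12 mm. Origin: centre of its underside on the counter; z up; +x is the way the lid slides shut. Along both long walls runs a ledge 9 mm wide, top 40 mm high, on which the lid slides. The -x half holds the sprung pad, the +x half the soap. Lid home: its origin at x = 64, y = 0, z = 40 mm.
- keepers (a point): Point midway between the two fixed steel keepers, at their underside (mould x = 14, y = 0, z = 62 mm). They span mould x = 6..22 mm, are 7 mm high and reach 14 mm inward from each long wall, leaving 64 mm free between them. A lid pressed down less than 8 mm runs into them. A leaf spring runs on in +x from below each.
- stop (a point): Centre of the inner face of the mould's +x end wall, at its top (mould x = 120, z = 66 mm): the lid's front edge ends against this wall.
- lid: Loose flat wooden lid, 112 (x) x 88 (y) x 12 mm, 120 g; origin: centre of its underside; z up, x along the mould's x. A finger rib 8 mm thick, 44 mm wide (y), 10 mm high stands across its top at x = -22..-14 mm. It starts at the mould's -x end on the raised pad, underside 58 mm above the counter; on the ledges its top is at 52 mm. It slides about 120 mm to home.
- lid_push (a point): Point on the lid's flat top 12 mm behind the rib's rear face (lid x = -34, y = 0, z = 12 mm): a fingertip pressed down here and moved towards the mould's +x meets the rib and pushes the lid. The flat top reaches 22 mm further back.
- pad (a joint): Travel of the sprung wooden pad (108 x 70 mm, mould x = -112..-4 mm) under the lid: 0 raised, 0.018 m when the lid lies on the ledges; 0.010 to 0.017 lets the lid pass under the keepers. It pushes up with about 5 N raised, 12.5 N at 0.014, 15 N at 0.018. When the lid has wholly slid off it, it pops back to 0 behind the lid.
- leaf_left (a joint): Angle of the steel leaf spring (76 x 11 mm strip) at the +y wall: 0 at rest, sloping down in +x from below the keeper to 4.5 mm below the height of the home lid's top at its free end (mould x = 92 mm, y = 38.5 mm); about 0.06 rad when the lid is under it. Each bears down with about 3 N.
- leaf_right (a joint): The same leaf spring at the -y wall.
- soap_dish: Bystander: an empty white ceramic soap dish, 90 x 120 x 22 mm, loose beside the mould; origin at the centre of its underside. Leave it alone.
- soap_bar: Bystander: a cream bar of soap, 55 x 85 x 26 mm, loose beside the mould; origin at the centre of its underside. Leave it alone.
- hex_tray: Bystander: a shallow six-sided red silicone tray, about 110 mm across and 32 mm high, loose beside the mould; origin at the centre of its underside. Leave it alone.
- beaker: Bystander: a glass beaker, 70 mm wide, 100 mm high; origin at the centre of its underside. Leave it alone.
- oil_jar: Bystander: an amber glass jar, 64 mm wide, 90 mm high; origin at the centre of its underside. Leave it alone.
- stamp: Bystander: a small wooden soap stamp: 45 mm square foot, round handle, 64 mm high; origin at the centre of its underside. Leave it alone.
Not all that is in view belongs to the job. What is shaped like the lid but turquoise is not meant.

How it is judged:
By the outcome, as a careful person would: the job done as asked, in the order asked, and still so for the second after the job is handed in, with the robot touching nothing.
It also fails if it takes over 38 s, if anything falls off the work surface, if the arm or the gripper's body presses on something with over 40 N, if the wrist force passes 120 N, or if a joint passes its speed limit or range.

## Working session

There is one attempt and no reset: what is moved stays moved. The work goes in short steps, Python scripts to look and compute and a shell command to move; the robot and the scene stay as the last step left them, time stands still between calls to the robot, and variables do not carry over. Pictures are saved under pics/ and viewed, and the job is handed in when it is done.

```bash
ls; mkdir -p pics
python3 - <<'E'
from station import bot
import cv2,numpy as np
np.set_printoptions(precision=4,suppress=True)
for n in("scene","top"):
    im,d=bot.read_camera(n); c=bot.calibration(n)
    np.savez(f"pics/{n}0.npz",im=im,d=d,E=c["extrinsics"],K=[c[k] for k in("fx","fy","cx","cy")])
    cv2.imwrite(f"pics/{n}0.png",im[:,:,::-1]); print(n,c)
o=bot.get_obs()
for k in o: print(k,o[k])
E
```

```text
pics
scene {'fx': 347.9599297442556, 'fy': 347.9599297442556, 'cx': 255.08286099737217, 'cy': 191.12939421441422, 'extrinsics': array([[ 0.6157,  0.4449, -0.6503,  1.1237],
       [ 0.7879, -0.3369,  0.5154, -0.4673],
       [ 0.0102, -0.8298, -0.558 ,  0.5783],
       [ 0.    ,  0.    ,  0.    ,  1.    ]])}
top {'fx': 465.56625452096864, 'fy': 465.56625452096864, 'cx': 251.03996188676638, 'cy': 194.75211469116616, 'extrinsics': array([[ 0.0195, -0.9987,  0.0479,  0.4665],
       [-0.9994, -0.0209, -0.0283,  0.0245],
       [ 0.0293, -0.0473, -0.9984,  1.3901],
       [ 0.    ,  0.    ,  0.    ,  1.    ]])}
t 0.1
q [-1.3961  0.4777  0.0223  1.5563 -0.0115  1.1093 -0.0831]
joint_vel [ 0.0004 -0.0012  0.0003 -0.0021 -0.0013 -0.0003  0.0011]
joint_torque [  0.0039 -59.7764   1.6133 -28.1955   0.0127   0.0051  -0.    ]
eef_pos [0.1882 0.6477 0.2445]
tool_rot [-0.0001  0.1409  0.99   -0.0008]
contact_force [-0.0508 -0.2287  0.3827]
torque [-0.0099 -0.0442 -0.0231]
gripper_width 0.997500884968702
```

View pics/scene0.png

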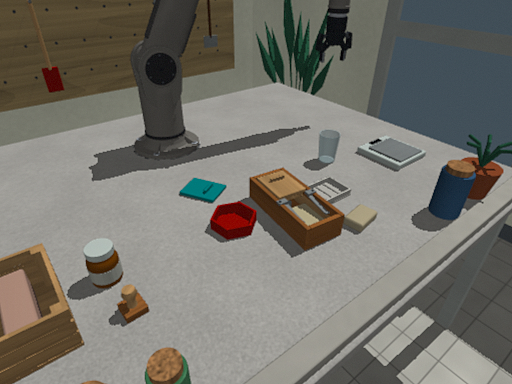

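View pics/top0.png

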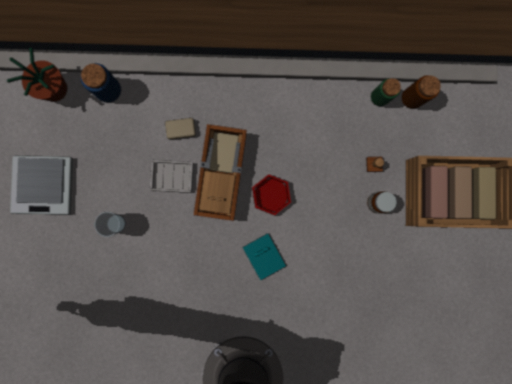

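The scene view shows the mould at about (295,205), with its lid and rib at the far-left end. In the top view the mould spans about (195–245, 125–220). The lid is at (217,193), and the end wall is at the top, about (225,128), away from the robot.

```bash
cat > h.py <<'E'
import numpy as np,cv2
np.set_printoptions(precision=4,suppress=True)
def cloud(d,K,E):
    v,u=np.mgrid[:d.shape[0],:d.shape[1]]; fx,fy,cx,cy=K
    P=np.stack([(u-cx)/fx*d,(v-cy)/fy*d,d],-1)
    W=P@E[:3,:3].T+E[:3,3]; W[d<=0]=np.nan; return W
E
python3 - <<'E'
from h import *
for n in("top","scene"):
    z=np.load(f"pics/{n}0.npz"); W=cloud(z["d"],z["K"],z["E"]); im=z["im"]
    if n=="top": r=np.s_[115:230,185:255]
    else: r=np.s_[160:250,240:345]
    P=W[r].reshape(-1,3); C=im[r].reshape(-1,3).astype(int)
    print(n,"table z",np.nanmedian(P[P[:,2]<0.015][:,2]))
    m=(P[:,2]>0.056)&(P[:,2]<0.09); 
    Q=P[m]; rect=cv2.minAreaRect(Q[:,:2].astype(np.float32)*1000); print(m.sum(),rect)
    print(cv2.boxPoints(rect)); print(np.histogram(Q[:,2],bins=np.arange(.05,.1,.004)))
    if n=="top":
        big=cv2.resize(im[100:240,170:300][:,:,::-1],None,fx=4.2,fy=4.2,interpolation=cv2.INTER_CUBIC)
    else: big=cv2.resize(im[150:260,230:360][:,:,::-1],None,fx=5,fy=5,interpolation=cv2.INTER_CUBIC)
    cv2.imwrite(f"pics/{n}0big.png",np.clip(big.astype(float)*1.5,0,255))
E
```

```text
top table z 0.000788655340631994
2456 ((594.836181640625, 76.0924301147461), (116.16415405273438, 264.38433837890625), 83.01350402832031)
[[456.5607  34.5209]
 [718.982    2.3624]
 [733.1117 117.664 ]
 [470.6904 149.8225]]
(array([  0,  47, 131, 469, 919, 723, 125,  32,   9,   1,   0,   0]), array([0.05 , 0.054, 0.058, 0.062, 0.066, 0.07 , 0.074, 0.078, 0.082,
       0.086, 0.09 , 0.094, 0.098]))
scene table z -0.0012073230506544075
1964 ((598.498046875, 77.3594970703125), (118.18009185791016, 265.240478515625), 82.4493408203125)
[[459.2632  36.2085]
 [722.2038   1.3552]
 [737.7329 118.5105]
 [474.7923 153.3638]]
(array([  0, 116, 221, 788, 756,  41,  21,  21,   0,   0,   0,   0]), array([0.05 , 0.054, 0.058, 0.062, 0.066, 0.07 , 0.074, 0.078, 0.082,
       0.086, 0.09 , 0.094, 0.098]))[ WARN:0@0.110] global loadsave.cpp:1063 imwrite_ Unsupported depth image for selected encoder is fallbacked to CV_8U.
```

View pics/top0big.png

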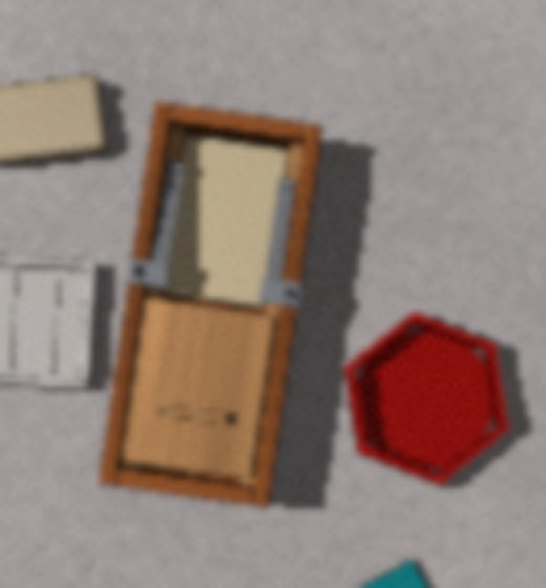

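View pics/scene0big.png

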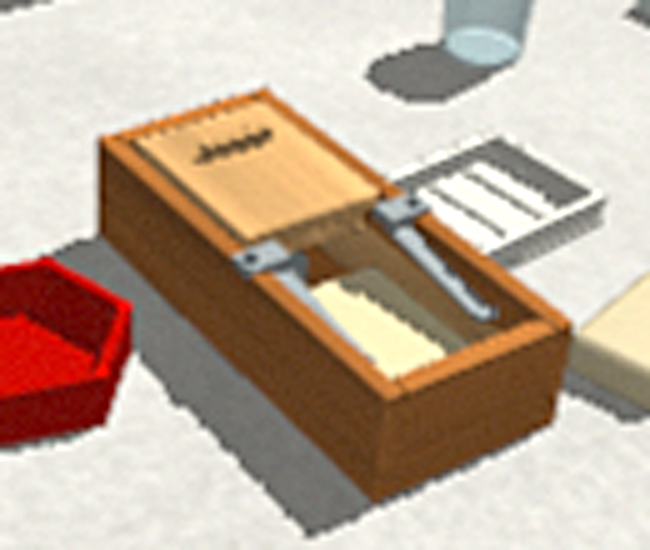

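The mould is at about (0.596, 0.076), yaw about −7.2°, and +x points away from the robot. The keepers are at about (140,270) and (285,292) in the enlarged top view, and the rib is at about (195,412). Next I work out a move to above the lid.

```bash
cat >> h.py <<'E'
from scipy.spatial.transform import Rotation as R
def rot(o): w,x,y,z=o["tool_rot"]; return R.from_quat([x,y,z,w])
def to_tool(o,target): return rot(o).inv().apply(np.array(target)-np.array(o["eef_pos"]))
MC=np.array([.5955,.0765]); YAW=np.deg2rad(-7.2)
def m2w(x,y,z): c,s=np.cos(YAW),np.sin(YAW); return np.array([MC[0]+c*x-s*y,MC[1]+s*x+c*y,z])
def w2m(p): c,s=np.cos(YAW),np.sin(YAW); d=np.array(p[:2])-MC; return np.array([c*d[0]+s*d[1],-s*d[0]+c*d[1],p[2]])
# remaining turn so tool x = -mould x, tool z down
def turn(o):
    c,s=np.cos(YAW),np.sin(YAW)
    Rt=R.from_matrix(np.array([[-c,s,0],[-s,c,0],[0,0,-1]]).astype(float)*1.0) if False else R.from_matrix(np.column_stack([[-c,-s,0],[-s,c,0],[0,0,-1]]))
    return np.rad2deg((rot(o).inv()*Rt).as_rotvec())
E
python3 - <<'E'
from h import *
from station import bot
o=bot.get_obs(); print(rot(o).as_matrix(), turn(o), to_tool(o,m2w(-.09,0,.245)), m2w(-.09,0,.245))
E
```

```text
[[-0.9603  0.279  -0.0003]
 [ 0.279   0.9603 -0.0015]
 [-0.0001 -0.0016 -1.    ]] [-0.0897 -0.0005 -9.0004] [-0.4616 -0.449   0.0002] [0.5062 0.0878 0.245 ]
```

```bash
python3 -m crank '[[[-0.04,-0.039,0],[0,0,0],0.0],[[-0.04,-0.039,0],[0,0,0],0.0],[[-0.04,-0.039,0],[0,0,0],0.0],[[-0.04,-0.039,0],[0,0,0],0.0],[[-0.04,-0.039,0],[0,0,0],0.0],[[-0.04,-0.039,0],[0,0,0],0.0],[[-0.04,-0.039,0],[0,0,0],0.0],[[-0.04,-0.039,0],[0,0,0],0.0],[[-0.04,-0.039,0],[0,0,0],0.0],[[0,0,0],[0,0,-9],0.0]]' 20
python3 - <<'E'
from h import *
from station import bot
o=bot.get_obs(); print(o["t"],o["q"],o["eef_pos"], turn(o), to_tool(o,m2w(-.09,0,.245)),o["gripper_width"])
c=bot.calibration("wrist")
im,d=bot.read_camera("wrist")
n="wrist1"
np.savez(f"pics/{n}.npz",im=im,d=d,E=c["extrinsics"],K=[c[k] for k in("fx","fy","cx","cy")])
cv2.imwrite(f"pics/{n}.png",im[:,:,::-1])
E
```

```text
t: 1.35
eef_pos: [0.4379, 0.2059, 0.2452]
tool_rot: [0.0, 0.065, 0.998, -0.001]
contact_force: [-1.1, 0.9, -0.2]
gripper_width: -0.001
1.35 [-0.7745  0.1584  0.2296  2.0123 -0.0417  0.9759  0.916 ] [0.4379 0.2059 0.2452] [-0.0786  0.0276 -0.2788] [-0.0831 -0.1083  0.0004] -0.0008527378283119466
```

View pics/wrist1.png

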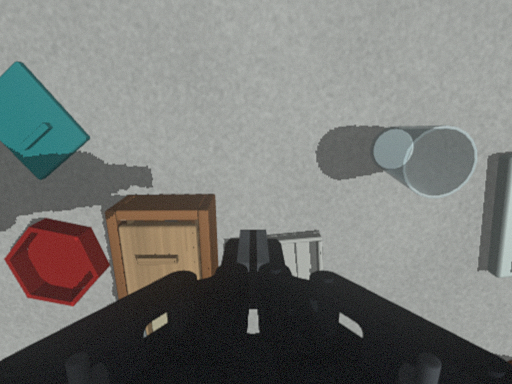

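The wrist view shows the fingers shut at about (252,250), with the mould's rear half and the rib at about (157,258). I move over the mould's middle for a closer look at the lid.

```bash
python3 -m crank '[[[-0.04,-0.027,0],[0,0,-0.3],0.0],[[-0.05,-0.027,0],[0,0,0],0.0],[[-0.05,-0.027,0],[0,0,0],0.0],[[-0.05,-0.027,0],[0,0,0],0.0],[[0,0,0],[0,0,0],0.0]]' 20
python3 - <<'E'
from h import *
from station import bot
o=bot.get_obs(); print(o["t"],o["q"],o["eef_pos"], turn(o),o["contact_force"])
c=bot.calibration("wrist")
im,d=bot.read_camera("wrist")
n="wrist2"
np.savez(f"pics/{n}.npz",im=im,d=d,E=c["extrinsics"],K=[c[k] for k in("fx","fy","cx","cy")])
cv2.imwrite(f"pics/{n}.png",im[:,:,::-1])
E
```

```text
t: 2.02
eef_pos: [0.6139, 0.0769, 0.2446]
tool_rot: [0.0, 0.064, 0.998, -0.001]
contact_force: [-1.1, -0.5, 0.5]
gripper_width: 0.001
2.025 [-0.4797  0.3959  0.3353  1.7159 -0.1435  1.0539  1.3457] [0.6139 0.0769 0.2446] [-0.14    0.0578 -0.1208] [-1.0696 -0.5381  0.4942]
```

View pics/wrist2.png

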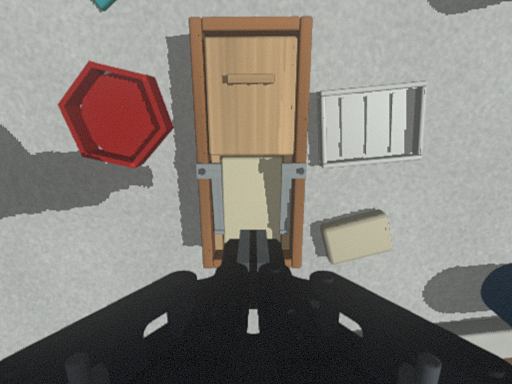

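The view is clear. The lid spans about (205–298, 37–157), the rib is at (250,78), the keepers at (207,171) and (294,171), and the finger tips at (252,240). I measure from this image.

Run:
```python
from h import *
z=np.load("pics/wrist2.npz"); W=cloud(z["d"],z["K"],z["E"]);im=z["im"]
fx,fy,cx,cy=z["K"];E=z["E"]
def px(u,v,h):
    r=E[:3,:3]@np.array([(u-cx)/fx,(v-cy)/fy,1]); return E[:3,3]+r*(h-E[2,3])/r[2]
print("table",np.nanmedian(W[60:150,330:420,2][:, :]),np.nanmedian(W[100:150,10:50,2]))
print("lid top z rear/front",np.nanmedian(W[50:68,215:285,2]),np.nanmedian(W[100:150,215:285,2]),"rib",np.nanmedian(W[75:79,232:268,2]),"wall",np.nanmedian(W[60:150,194:200,2]),np.nanmedian(W[60:150,303:308,2]))
# walls' outer edges from depth
L=[];Rr=[]
for v in range(40,160):
    h=W[v,:,2]; m=np.where((h>0.05)&(np.arange(512)>170)&(np.arange(512)<330))[0]
    L.append(px(m.min()-.5,v,.066)); Rr.append(px(m.max()+.5,v,.066))
for A in(L,Rr):
    A=np.array(A); p=np.polyfit(A[:,0],A[:,1],1); print("yaw",np.degrees(np.arctan(p[0])),"mould y",np.median([w2m(a)[1] for a in A]))
a=[]
for u in range(200,304):
    h=W[:,u,2]; m=np.where((h>0.05)&(np.arange(384)<60))[0]; a.append(px(u,m.min()-.5,.066))
a=np.array(a);p=np.polyfit(a[:,1],a[:,0],1);print("rear yaw",-np.degrees(np.arctan(p[0])),"mould x",np.median([w2m(b)[0] for b in a]))
# rib
m=(W[...,2]>0.0755)&(W[...,2]<.09); m[:60]=0;m[100:]=0;m[:,:215]=0;m[:,285:]=0
print("rib n",m.sum()); Q=np.array([w2m(b) for b in W[m]]); print(Q.min(0),Q.max(0),np.median(Q,0))
print(cv2.minAreaRect(Q[:,:2].astype(np.float32)*1000))
for uv,h in(((205,37),.07),((298,37),.07),((211,157),.07),((295,157),.07),((228,82),.08),((273,82),.08),((228,74),.08),((273,74),.08)): print(uv,w2m(px(*uv,h)))
cv2.imwrite("pics/w2big.png",cv2.resize(im[10:190,180:320,::-1],None,fx=3.3,fy=3.3,interpolation=cv2.INTER_CUBIC))
```

```text
table 0.004108004673760657 -0.0011731289019317748
lid top z rear/front 0.06856943045646302 0.06847707141840556 rib 0.07852560605300274 wall 0.06449791114382508 0.06431742729133916
yaw -7.044629372369528 mould y -0.05690334912673455
yaw -7.093825642316409 mould y 0.0577475005135194
rear yaw -7.372411716211969 mould x -0.13315444402976934
rib n 421
[-0.0818 -0.0214  0.0759] [-0.0746  0.0218  0.0805] [-0.0782  0.0002  0.0784]
((-78.2160873413086, 0.213897705078125), (43.201900482177734, 7.177736759185791), 89.92119598388672)
(205, 37) [-0.1146 -0.0414  0.07  ]
(298, 37) [-0.1143  0.0448  0.07  ]
(211, 157) [-0.0026 -0.0405  0.07  ]
(295, 157) [-0.0025  0.0462  0.07  ]
(228, 82) [-0.0746 -0.0203  0.08  ]
(273, 82) [-0.0745  0.0217  0.08  ]
(228, 74) [-0.0816 -0.0201  0.08  ]
(273, 74) [-0.0814  0.0215  0.08  ]
```

View pics/w2big.png

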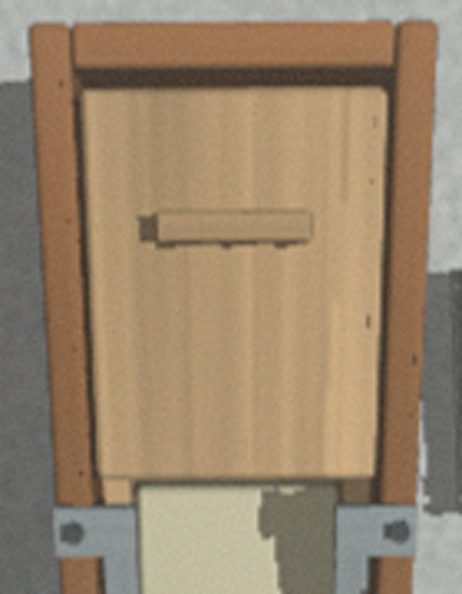

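```bash
cat >> h.py <<'E'
MC=m2w(-.0010,.0005,0)[:2]; YAW=np.deg2rad(-7.1)
def st():
    from station import bot
    o=bot.get_obs(); F=np.array(o["contact_force"]); c,s=np.cos(YAW),np.sin(YAW)
    print("t %.2f"%o["t"],"tcp mould",w2m(o["eef_pos"]),"F mould",np.array([c*F[0]+s*F[1],-s*F[0]+c*F[1],F[2]]),"M",o["torque"],"turn",turn(o))
    return o
E
python3 - <<'E'
from h import *
o=st(); print(to_tool(o,m2w(-.095,0,.1)))
E
```

```text
t 2.08 tcp mould [0.0172 0.0043 0.2445] F mould [-0.8166  1.0325 -0.3112] M [ 0.019   0.0108 -0.0112] turn [-0.0625 -0.0478 -0.0441]
[ 0.1121 -0.0043  0.1446]
```

```bash
python3 -m crank '[[[0.056,-0.002,0],[0,0,0],0.0],[[0.056,-0.002,0],[0,0,0],0.0],[[0,0,0.05],[0,0,0],0.0],[[0,0,0.05],[0,0,0],0.0],[[0,0,0.042],[0,0,0],0.0],[[0,0,0],[0,0,0],0.0]]'
python3 - <<'E'
from h import *
o=st(); print(to_tool(o,m2w(-.095,0,.09)))
E
```

```text
t: 2.82
eef_pos: [0.4965, 0.0909, 0.101]
tool_rot: [-0.003, 0.059, 0.998, -0.001]
contact_force: [-0.6, 0.4, 0.1]
gripper_width: 0.0
t 2.83 tcp mould [-0.099   0.0015  0.101 ] F mould [-0.6344  0.3103  0.1465] M [-0.0416 -0.0054  0.0251] turn [-0.1305 -0.3767  0.285 ]
[-0.0041 -0.0015  0.011 ]
```

```bash
python3 -m crank '[[[-0.0035,-0.0015,0.006],[0,0,0],0.0],[[0,0,0.006],[0,0,0],0.0],[[0,0,0.004],[0,0,0],0.0],[[0,0,0.003],[0,0,0],0.0],[[0,0,0],[0,0,0],0.0]]'
python3 -c "
from h import *
st()"
```

```text
t: 3.45
eef_pos: [0.5033, 0.0881, 0.0845]
tool_rot: [0.0, 0.06, 0.998, 0.0]
contact_force: [0.0, -0.5, 0.0]
gripper_width: 0.003
t 3.45 tcp mould [-0.0919 -0.0004  0.0845] F mould [ 0.0789 -0.4534  0.0161] M [-0.0314  0.0307 -0.0262] turn [0.016  0.0172 0.1925]
```

```bash
python3 -m crank '[[[0.003,0,0],[0,0,0],0.0],[[0,0,0.004],[0,0,0],0.0],[[0,0,0.004],[0,0,0],0.0],[[0,0,0.004],[0,0,0],0.0],[[0,0,0],[0,0,0],0.0]]'
python3 -c "
from h import *
st()"
```

```text
t: 4.08
eef_pos: [0.4999, 0.0884, 0.0723]
tool_rot: [-0.0, 0.06, 0.998, 0.0]
contact_force: [-3.2, 0.1, 9.4]
gripper_width: -0.004
t 4.08 tcp mould [-0.0953 -0.0005  0.0723] F mould [-3.1939 -0.2567  9.4256] M [-0.0653  0.716   0.0016] turn [ 0.0006 -0.0509  0.1939]
```

```bash
python3 -m crank '[[[0,0,0.002],[0,0,0],0.0],[[0,0,0.002],[0,0,0],0.0],[[0,0,0],[0,0,0],0.0]]'
python3 -c "
from h import *
st()"
python3 -m crank '[[[0,0,0.002],[0,0,0],0.0],[[0,0,0],[0,0,0],0.0]]'
python3 -c "
from h import *
st()"
```

```text
t: 4.45
eef_pos: [0.4999, 0.0884, 0.0686]
tool_rot: [-0.0, 0.06, 0.998, 0.0]
contact_force: [-4.2, -0.7, 12.0]
gripper_width: -0.0
t 4.45 tcp mould [-0.0953 -0.0005  0.0686] F mould [-4.1321 -1.2054 11.9857] M [-0.1164  0.8398  0.0024] turn [ 0.0087 -0.0491  0.1891]
t: 4.7
eef_pos: [0.4999, 0.0884, 0.0667]
tool_rot: [-0.0, 0.06, 0.998, 0.0]
contact_force: [-4.6, -0.1, 12.6]
gripper_width: -0.001
t 4.70 tcp mould [-0.0953 -0.0005  0.0667] F mould [-4.5692 -0.6817 12.5781] M [-0.0163  0.9095  0.0051] turn [ 0.013  -0.0473  0.1872]
```

```bash
cat >> h.py <<'E'
def snap(n,tag,box=None,k=5):
    from station import bot
    c=bot.calibration(n); im,d=bot.read_camera(n)
    np.savez(f"pics/{tag}.npz",im=im,d=d,E=c["extrinsics"],K=[c[k_] for k_ in("fx","fy","cx","cy")])
    o=im[:,:,::-1]
    if box: a,b,e,f=box; o=cv2.resize(o[a:b,e:f],None,fx=k,fy=k,interpolation=cv2.INTER_CUBIC)
    cv2.imwrite(f"pics/{tag}.png",o)
E
python3 -c "
from h import *
snap('scene','s3',(150,260,230,360))"
```

```text
(no output)
```

View pics/s3.png

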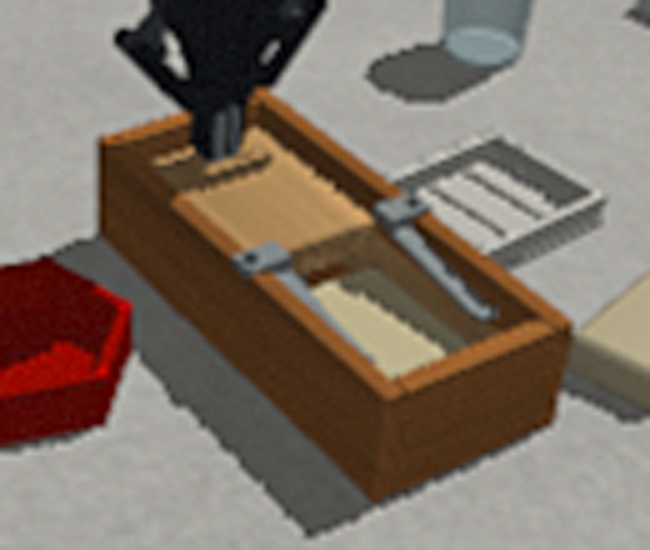

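The fingers at about (220,140) hold the lid down behind the rib. Its front at about (330,235) looks level and well below the keepers. I start sliding slowly.

```bash
python3 -m crank '[[[0,0,0.001],[0,0,0],0.0],[[-0.004,0,0],[0,0,0],0.0],[[-0.004,0,0],[0,0,0],0.0],[[-0.004,0,0],[0,0,0],0.0],[[0,0,0],[0,0,0],0.0]]'
python3 -c "
from h import *
st();snap('scene','s4',(150,260,230,360))"
```

```text
t: 5.38
eef_pos: [0.5063, 0.0878, 0.0659]
tool_rot: [-0.006, 0.06, 0.998, 0.0]
contact_force: [-21.6, 1.6, 36.7]
gripper_width: 0.001
t 5.38 tcp mould [-0.0889 -0.0004  0.0659] F mould [-21.6346  -1.103   36.6833] M [0.4649 4.7802 0.0263] turn [-0.012  -0.6884  0.2485]
```

View pics/s4.png

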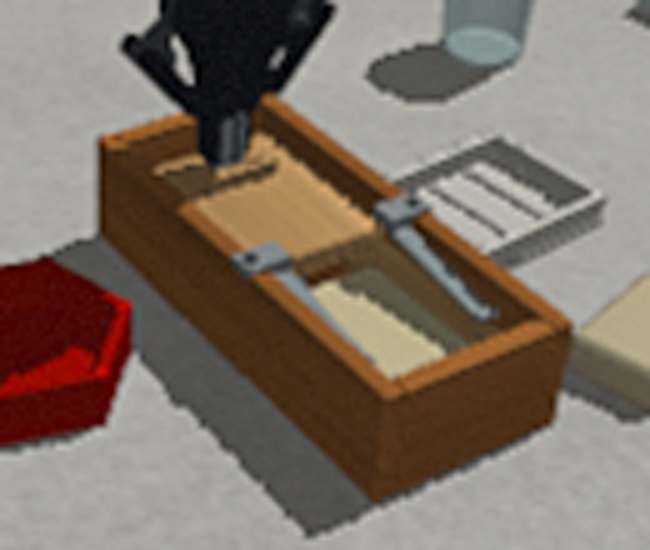

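```bash
python3 -m crank '[[[0,0,-0.001],[0,0,0],0.0],[[0,0,0],[0,0,0],0.0]]'
python3 -c "
from h import *
st()"
```

```text
t: 5.68
eef_pos: [0.5097, 0.0874, 0.0664]
tool_rot: [-0.002, 0.06, 0.998, 0.0]
contact_force: [-8.5, 1.9, 13.2]
gripper_width: 0.003
t 5.67 tcp mould [-0.0855 -0.0003  0.0664] F mould [-8.6924  0.8491 13.2398] M [ 0.2433  1.8099 -0.0255] turn [-0.0013 -0.2742  0.2303]
```

```bash
python3 -m crank '[[[-0.005,0,0],[0,0,0],0.0],[[-0.005,0,0],[0,0,0],0.0],[[-0.005,0,0],[0,0,0],0.0],[[0,0,0],[0,0,0],0.0]]'
python3 -c "
from h import *
st();snap('scene','s5',(150,260,230,360))"
```

```text
t: 6.18
eef_pos: [0.5255, 0.0854, 0.0663]
tool_rot: [-0.002, 0.06, 0.998, 0.0]
contact_force: [-8.4, 0.3, 12.2]
gripper_width: -0.002
t 6.17 tcp mould [-0.0696 -0.0003  0.0663] F mould [-8.3892 -0.7773 12.2452] M [ 0.0879  1.5267 -0.0246] turn [-0.0024 -0.2103  0.2107]
```

View pics/s5.png

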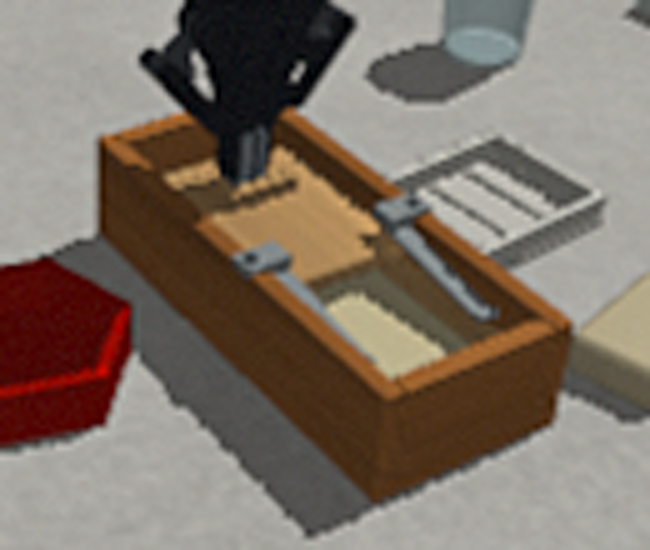

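The lid has moved with the fingers, and its front at about (345,265) is passing under the keepers without hitting them. I continue.

```bash
python3 -m crank '[[[-0.005,0,0],[0,0,0],0.0],[[-0.005,0,0],[0,0,0],0.0],[[-0.005,0,0],[0,0,0],0.0],[[-0.005,0,0],[0,0,0],0.0],[[0,0,0],[0,0,0],0.0]]'
python3 -c "
from h import *
st();snap('scene','s6',(150,260,230,360))"
```

```text
t: 6.85
eef_pos: [0.5453, 0.0831, 0.0664]
tool_rot: [-0.002, 0.06, 0.998, 0.0]
contact_force: [-7.0, 1.1, 12.6]
gripper_width: 0.002
t 6.85 tcp mould [-0.0496 -0.0001  0.0664] F mould [-7.0293  0.1955 12.5635] M [0.1741 1.5426 0.0083] turn [ 0.0079 -0.2114  0.2125]
```

View pics/s6.png

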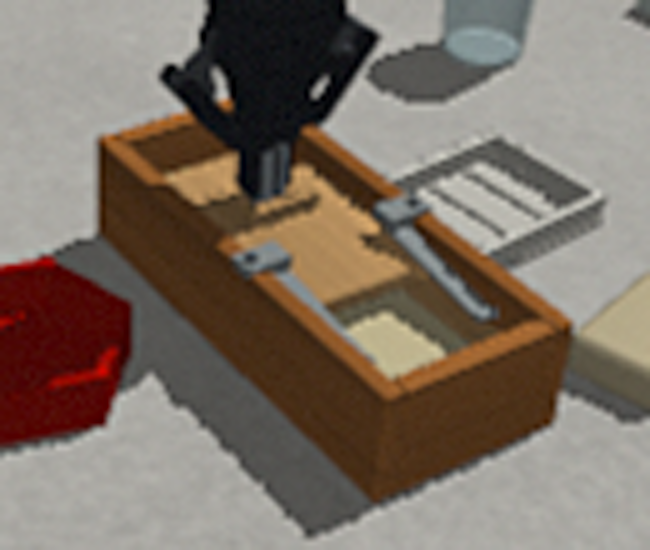

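The lid front is now at about (375,300) and sliding smoothly. The tray's darkening is the arm's shadow, and its edge is unchanged at (130,320).

```bash
python3 -m crank '[[[-0.005,0,0],[0,0,0],0.0],[[-0.005,0,0],[0,0,0],0.0],[[-0.005,0,0],[0,0,0],0.0],[[-0.005,0,0],[0,0,0],0.0],[[0,0,0],[0,0,0],0.0]]'
python3 -c "
from h import *
st()"
python3 -m crank '[[[-0.005,0,0],[0,0,0],0.0],[[-0.005,0,0],[0,0,0],0.0],[[-0.005,0,0],[0,0,0],0.0],[[0,0,0],[0,0,0],0.0]]'
python3 -c "
from h import *
st();snap('scene','s7',(150,260,230,360))"
```

```text
t: 7.52
eef_pos: [0.5649, 0.0808, 0.0665]
tool_rot: [-0.002, 0.06, 0.998, 0.0]
contact_force: [-7.2, 1.5, 14.4]
gripper_width: -0.0
t 7.53 tcp mould [-0.0299 -0.      0.0665] F mould [-7.3225  0.6113 14.4059] M [ 0.2388  1.8506 -0.0467] turn [ 0.0089 -0.2523  0.215 ]
t: 8.02
eef_pos: [0.5744, 0.0797, 0.066]
tool_rot: [-0.008, 0.06, 0.998, 0.0]
contact_force: [-23.3, 2.2, 28.0]
gripper_width: -0.003
t 8.03 tcp mould [-0.0203  0.0001  0.066 ] F mould [-23.3677  -0.6567  27.996 ] M [ 0.5405  5.0188 -0.0764] turn [-0.0275 -0.8801  0.262 ]
```

View pics/s7.png

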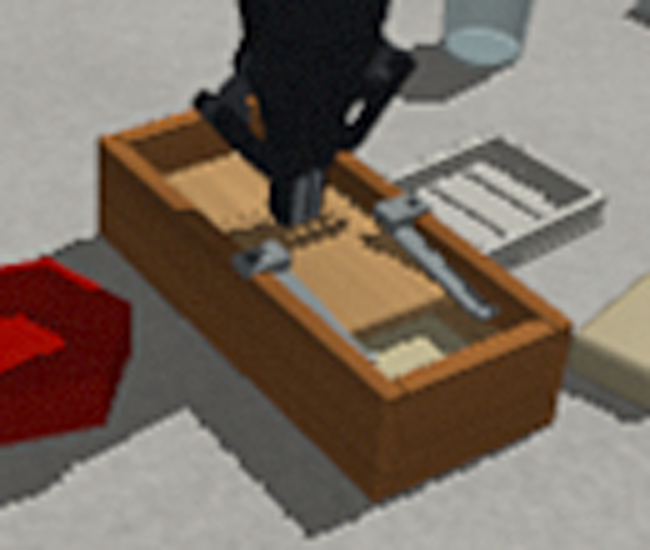

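Now the push force has risen to 23 N and the lid lags about 5 mm. It is engaging the leaf springs, with ledge friction. I ease the press by about 0.5 mm and keep pushing.

```bash
python3 -m crank '[[[0,0,-0.0005],[0,0,0],0.0],[[0,0,0],[0,0,0],0.0]]'
python3 -c "
from h import *
st()"
```

```text
t: 8.32
eef_pos: [0.5745, 0.0797, 0.0662]
tool_rot: [-0.007, 0.06, 0.998, 0.0]
contact_force: [-21.1, 1.9, 24.4]
gripper_width: -0.001
t 8.32 tcp mould [-0.0202  0.0001  0.0662] F mould [-21.1207  -0.7522  24.3836] M [ 0.5627  4.5306 -0.0249] turn [-0.0353 -0.8422  0.2711]
```

```bash
python3 -m crank '[[[0,0,-0.0005],[0,0,0],0.0],[[-0.003,0,0],[0,0,0],0.0],[[0,0,0],[0,0,0],0.0]]'
python3 -c "
from h import *
st()
snap('wrist','w8')
z=np.load('pics/w8.npz');W=cloud(z['d'],z['K'],z['E']);np.save('pics/w8W.npy',W)"
```

```text
t: 8.7
eef_pos: [0.5783, 0.0792, 0.0665]
tool_rot: [-0.007, 0.06, 0.998, 0.0]
contact_force: [-17.9, 2.1, 17.7]
gripper_width: -0.0
t 8.70 tcp mould [-0.0164  0.      0.0665] F mould [-18.0116  -0.1414  17.7216] M [0.4941 3.9031 0.0282] turn [-0.0401 -0.7562  0.2606]
```

View pics/w8.png

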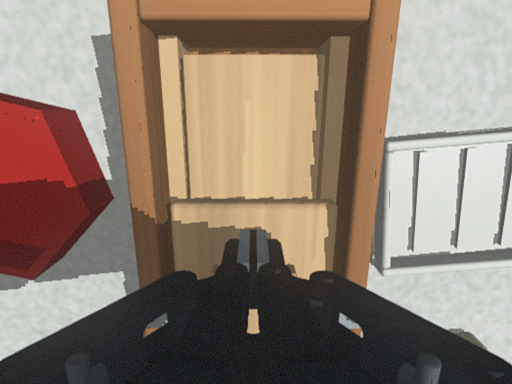

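The lid is moving again, and the wrist view shows its rear edge at row ~203 square to the walls. I continue.

```bash
python3 -m crank '[[[-0.004,0,0],[0,0,0],0.0],[[-0.004,0,0],[0,0,0],0.0],[[-0.004,0,0],[0,0,0],0.0],[[0,0,0],[0,0,0],0.0]]'
python3 -c "
from h import *
st()"
python3 -m crank '[[[-0.004,0,0],[0,0,0],0.0],[[-0.004,0,0],[0,0,0],0.0],[[0,0,0],[0,0,0],0.0]]'
python3 -c "
from h import *
st();snap('scene','s9',(150,260,230,360))"
```

```text
t: 9.25
eef_pos: [0.5905, 0.0777, 0.0666]
tool_rot: [-0.006, 0.06, 0.998, 0.0]
contact_force: [-17.8, 2.8, 19.0]
gripper_width: -0.004
t 9.25 tcp mould [-0.0041  0.0001  0.0666] F mould [-18.0403   0.5597  18.9707] M [ 0.4399  3.9381 -0.037 ] turn [-0.0317 -0.7375  0.2515]
t: 9.62
eef_pos: [0.5988, 0.0768, 0.0666]
tool_rot: [-0.006, 0.06, 0.998, 0.0]
contact_force: [-17.9, 1.8, 18.5]
gripper_width: -0.001
t 9.62 tcp mould [0.0042 0.0002 0.0666] F mould [-17.9471  -0.4665  18.4545] M [0.4707 3.7394 0.0292] turn [-0.0237 -0.7006  0.2528]
```

View pics/s9.png

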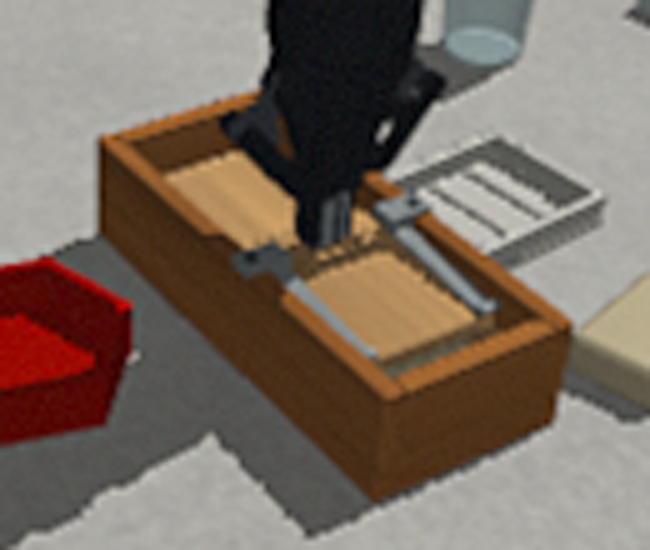

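The lid front at about (440,345) is under the leaf tips, and the fingers are between the keepers. About 25 mm remains.

```bash
python3 -m crank '[[[-0.004,0,0],[0,0,0],0.0],[[-0.004,0,0],[0,0,0],0.0],[[-0.004,0,0],[0,0,0],0.0],[[0,0,0],[0,0,0],0.0]]'
python3 -c "
from h import *
st()"
python3 -m crank '[[[-0.004,0,0],[0,0,0],0.0],[[-0.004,0,0],[0,0,0],0.0],[[0,0,0],[0,0,0],0.0]]'
python3 -c "
from h import *
st()"
```

```text
t: 10.18
eef_pos: [0.611, 0.0753, 0.0667]
tool_rot: [-0.006, 0.06, 0.998, 0.0]
contact_force: [-17.4, 2.1, 17.7]
gripper_width: -0.002
t 10.18 tcp mould [0.0165 0.0002 0.0667] F mould [-17.5262  -0.0738  17.7327] M [ 0.5158  3.6725 -0.0506] turn [-0.0153 -0.6712  0.2428]
t: 10.55
eef_pos: [0.6201, 0.0741, 0.0662]
tool_rot: [-0.005, 0.06, 0.998, 0.0]
contact_force: [-11.2, 1.1, 10.5]
gripper_width: 0.001
t 10.55 tcp mould [0.0257 0.0001 0.0662] F mould [-11.2763  -0.3036  10.478 ] M [0.2549 2.4137 0.0035] turn [-0.0307 -0.528   0.2405]
```

```bash
python3 -m crank '[[[-0.003,0,0],[0,0,0],0.0],[[-0.003,0,0],[0,0,0],0.0],[[0,0,0],[0,0,0],0.0]]'
python3 -c "
from h import *
st();snap('scene','s11',(150,260,230,360));snap('wrist','w11')"
```

```text
t: 10.92
eef_pos: [0.6253, 0.0735, 0.0662]
tool_rot: [-0.005, 0.06, 0.998, 0.0]
contact_force: [-14.7, 1.9, 11.6]
gripper_width: -0.003
t 10.93 tcp mould [0.0309 0.0002 0.0662] F mould [-14.8702   0.0705  11.6026] M [0.3623 2.9516 0.003 ] turn [-0.0321 -0.6202  0.2414]
```

View pics/s11.png

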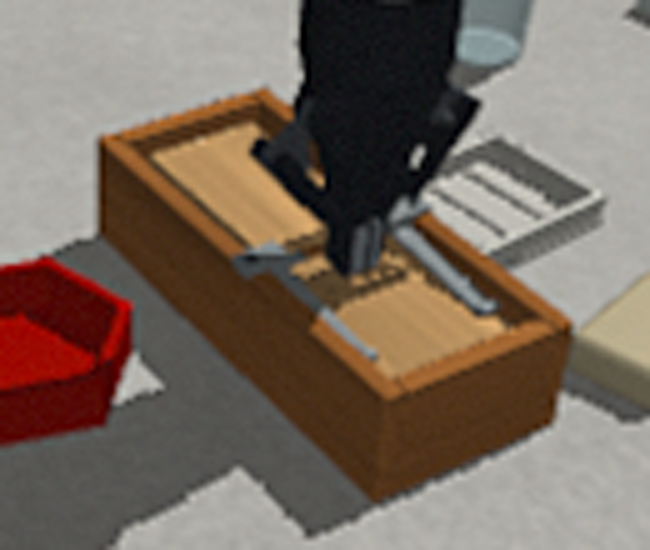

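View pics/w11.png

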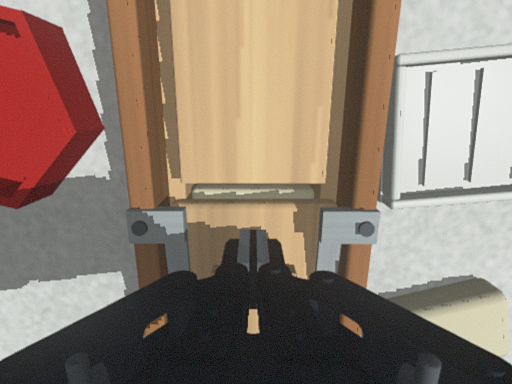

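The pad has popped up, with its front edge at row ~183 and the lid rear at row ~203 behind the keepers. I push on to firm contact with the end wall.

```bash
python3 -m crank '[[[-0.002,0,0],[0,0,0],0.0],[[-0.001,0,0],[0,0,0],0.0],[[0,0,0],[0,0,0],0.0]]'
python3 -c "
from h import *
st()"
```

```text
t: 11.4
eef_pos: [0.6254, 0.0735, 0.0661]
tool_rot: [-0.008, 0.06, 0.998, 0.0]
contact_force: [-21.4, 2.1, 21.2]
gripper_width: -0.0
t 11.40 tcp mould [0.031  0.0002 0.0661] F mould [-21.5291  -0.5394  21.1853] M [0.4681 4.884  0.0461] turn [-0.0465 -0.9652  0.2599]
```

```bash
python3 -m crank '[[[-0.001,0,-0.0008],[0,0,0],0.0],[[0,0,0],[0,0,0],0.0]]'
python3 -c "
from h import *
st();snap('scene','s12',(150,260,230,360))
z=np.load('pics/s12.npz');W=cloud(z['d'],z['K'],z['E']);
M=np.einsum('ij,hwj->hwi',np.array([[np.cos(YAW),np.sin(YAW)],[-np.sin(YAW),np.cos(YAW)]]),W[...,:2]-MC)
for a,b in ((45,60),(60,75),(75,90),(90,105),(105,115),(112,120)):
    m=(M[...,0]*1000>a)&(M[...,0]*1000<b)&(abs(M[...,1])<.02); print(a,b,m.sum(),np.nanmedian(W[m][:,2]))
m=(M[...,0]>-.1)&(M[...,0]<-.05)&(abs(M[...,1])<.02);print('pad',np.nanmedian(W[m][:,2]))
"
```

```text
t: 11.65
eef_pos: [0.6254, 0.0735, 0.0662]
tool_rot: [-0.009, 0.06, 0.998, -0.0]
contact_force: [-22.8, 2.5, 17.2]
gripper_width: 0.001
t 11.65 tcp mould [0.0311 0.0002 0.0662] F mould [-22.9199  -0.3437  17.2357] M [0.5402 4.9576 0.0095] turn [-0.0667 -1.0694  0.2701]
45 60 502 0.1371059716859686
60 75 1037 0.27123983401178603
75 90 552 0.357087533715997
90 105 62 0.050616108949569805
105 115 24 0.0509349188654305
112 120 0 nan
pad 0.056278213989960024
  return np.nanmean(a, axis, out=out, keepdims=keepdims)
```

View pics/s12.png

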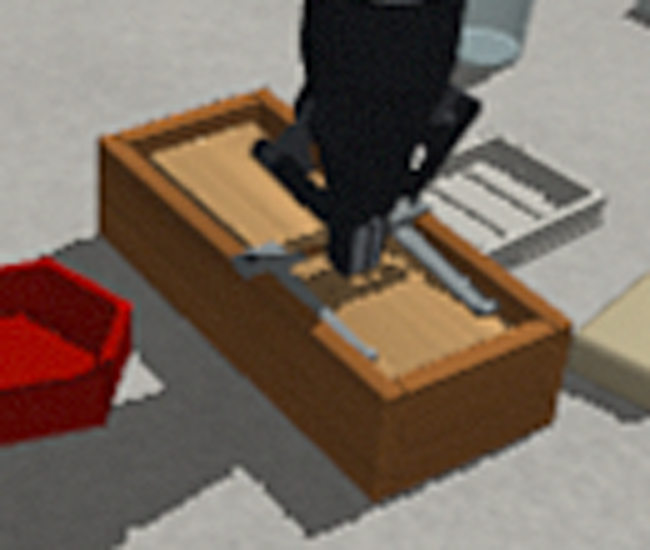

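The lid is against the end wall: the force rose and the TCP stayed at 31.1 mm. I relieve the push before lifting, so the fingers don't drag or lift the lid.

```bash
python3 -m crank '[[[0.0025,0,-0.0003],[0,0,0],0.0],[[0.0015,0,-0.0003],[0,0,0],0.0],[[0,0,0],[0,0,0],0.0]]'
python3 -c "
from h import *
st()"
```

```text
t: 12.08
eef_pos: [0.6253, 0.0736, 0.0662]
tool_rot: [-0.005, 0.06, 0.998, -0.0]
contact_force: [-8.3, 2.2, 0.5]
gripper_width: 0.002
t 12.07 tcp mould [0.0309 0.0003 0.0662] F mould [-8.522   1.1607  0.4712] M [0.4718 1.9664 0.0022] turn [-0.0518 -0.5891  0.2588]
```

```bash
python3 -m crank '[[[0.002,0,0],[0,0,0],0.0],[[0.002,0,0],[0,0,0],0.0],[[0.001,0,-0.001],[0,0,0],0.0],[[0,0,0],[0,0,0],0.0]]'
python3 -c "
from h import *
st()"
```

```text
t: 12.58
eef_pos: [0.6251, 0.0731, 0.0696]
tool_rot: [-0.0, 0.06, 0.998, -0.0]
contact_force: [-3.1, 0.8, -2.5]
gripper_width: -0.003
t 12.57 tcp mould [ 0.0308 -0.0002  0.0696] F mould [-3.2074  0.3594 -2.4537] M [ 0.1064  0.6782 -0.0034] turn [-0.0098 -0.0278  0.1861]
```

```bash
python3 -m crank '[[[0.002,0,0.0005],[0,0,0],0.0],[[0.003,0,0],[0,0,0],0.0],[[0,0,0],[0,0,0],0.0]]'
python3 -c "
from h import *
st();snap('wrist','w13');snap('scene','s13',(150,260,230,360))"
```

```text
t: 12.95
eef_pos: [0.6207, 0.0739, 0.0696]
tool_rot: [0.001, 0.06, 0.998, 0.0]
contact_force: [0.1, -0.9, 0.6]
gripper_width: 0.006
t 12.95 tcp mould [ 0.0263 -0.      0.0696] F mould [ 0.2104 -0.8344  0.6086] M [ 0.013   0.0359 -0.041 ] turn [0.0166 0.0617 0.1925]
```

View pics/w13.png

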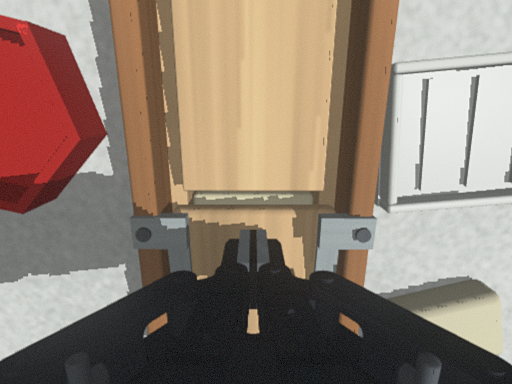

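View pics/s13.png

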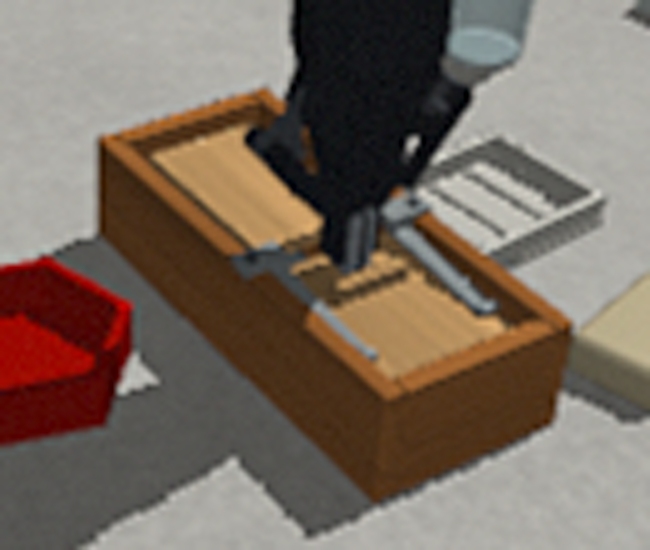

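Forces are now near zero and the finger has separated from the rib. I lift clear and check from above the rear of the mould.

```bash
python3 -m crank '[[[0,0,-0.01],[0,0,0],0.0],[[0,0,-0.03],[0,0,0],0.0],[[0,0,-0.05],[0,0,0],0.0],[[-0.03,0,-0.06],[0,0,0],0.0],[[-0.05,0,-0.02],[0,0,0],0.0],[[-0.05,0,0],[0,0,0],0.0],[[0,0,0],[0,0,0],0.0]]'
python3 - <<'E'
from h import *
st();snap('wrist','w14');snap('scene','s14');snap('top','t14')
z=np.load('pics/w14.npz');W=cloud(z['d'],z['K'],z['E'])
A=np.array([[np.cos(YAW),np.sin(YAW)],[-np.sin(YAW),np.cos(YAW)]])
M=(W[...,:2]-MC)@A.T*1000
def med(a,b,y0,y1):
    m=(M[...,0]>a)&(M[...,0]<b)&(M[...,1]>y0)&(M[...,1]<y1); return m.sum(),np.nanmedian(W[m][:,2])
for r in((-100,-20,-25,25),(12,36,-22,22),(54,80,-25,25),(80,105,-25,25),(108,118,-25,25),(122,130,-40,40)): print(r,med(*r))
m=(W[...,2]>.056)&(W[...,2]<.066)&(abs(M[...,1])<25)&(M[...,0]>25)&(M[...,0]<80)
print("rib",m.sum(),cv2.minAreaRect(M[m].astype(np.float32)))
E
```

```text
t: 13.92
eef_pos: [0.7497, 0.0573, 0.2349]
tool_rot: [0.001, 0.061, 0.998, -0.001]
contact_force: [-0.9, 0.1, -0.7]
gripper_width: -0.001
t 13.93 tcp mould [ 0.1564 -0.0004  0.2349] F mould [-0.9051  0.016  -0.6513] M [ 0.0407  0.0713 -0.0034] turn [-0.0621  0.0937  0.1266]
(-100, -20, -25, 25) (np.int64(0), np.float64(nan))
(12, 36, -22, 22) (np.int64(1276), np.float64(0.050467508080218826))
(54, 80, -25, 25) (np.int64(1352), np.float64(0.0504930913601013))
(80, 105, -25, 25) (np.int64(1237), np.float64(0.05047281371487128))
(108, 118, -25, 25) (np.int64(474), np.float64(0.05033213028517175))
(122, 130, -40, 40) (np.int64(603), np.float64(0.06440798452264884))
rib 415 ((45.31124496459961, 0.6907920837402344), (7.586421012878418, 43.53025436401367), 0.43217965960502625)
  return np.nanmean(a, axis, out=out, keepdims=keepdims)
```

View pics/w14.png

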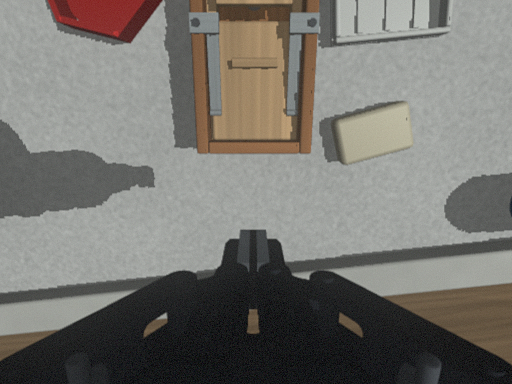

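View pics/s14.png

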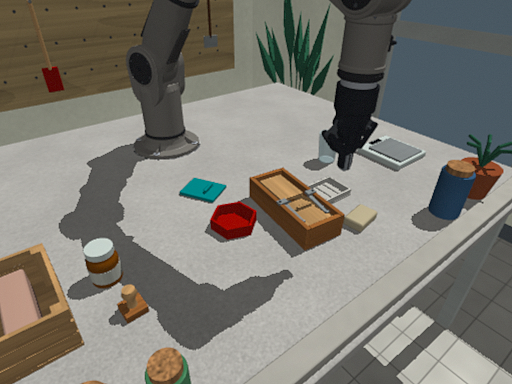

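Run:
```python
from h import *
z=np.load('pics/w14.npz');W=cloud(z['d'],z['K'],z['E']);im=z['im']
A=np.array([[np.cos(YAW),np.sin(YAW)],[-np.sin(YAW),np.cos(YAW)]]);M=(W[...,:2]-MC)@A.T*1000
for u in(235,255,275):
    for v in range(132,156): print(u,v,M[v,u].round(1),(W[v,u,2]*1000).round(1),im[v,u]) if u==255 else 0
    h=W[:,u,2]; print(u,"inner edge",M[np.where((h>.06)&(np.arange(384)>120)&(np.arange(384)<160))[0][[0,-1]],u,0])
cv2.imwrite("pics/w14b.png",cv2.resize(im[0:165,180:330,::-1],None,fx=3.6,fy=3.6,interpolation=cv2.INTER_CUBIC))
```

```text
235 inner edge [119.1793 129.8298]
255 132 [111.2   1.9] 49.6 [168 141 108]
255 133 [112.1   1.9] 50.5 [162 139 105]
255 134 [113.3   1.9] 49.3 [165 141 107]
255 135 [114.1   1.9] 51.3 [164 137 106]
255 136 [115.3   1.9] 49.4 [166 142 108]
255 137 [116.4   1.9] 48.7 [164 138 108]
255 138 [117.3   1.9] 50.4 [149 125  97]
255 139 [118.6   1.9] 47.9 [120 104  80]
255 140 [118.9   1.9] 54.5 [80 62 52]
255 141 [119.1   1.8] 61.9 [77 61 48]
255 142 [nan nan] nan [111  81  60]
255 143 [120.9   1.8] 64.2 [144 106  72]
255 144 [121.9   1.8] 64.0 [151 112  80]
255 145 [122.8   1.8] 64.7 [146 110  80]
255 146 [123.8   1.8] 64.7 [146 107  78]
255 147 [124.9   1.8] 64.4 [145 104  73]
255 148 [125.8   1.8] 64.6 [145 106  78]
255 149 [127.    1.9] 63.4 [142 103  74]
255 150 [127.8   1.9] 64.9 [142 104  71]
255 151 [128.8   1.9] 64.7 [146 107  76]
255 152 [129.8   1.9] 65.2 [132  97  67]
255 153 [141.    2.2] -1.2 [126 113 103]
255 154 [142.2   2.2] -1.2 [147 149 146]
255 155 [143.5   2.2] -1.7 [164 164 162]
255 inner edge [119.1308 129.7856]
275 inner edge [118.922  129.7987]
```

View pics/w14b.png

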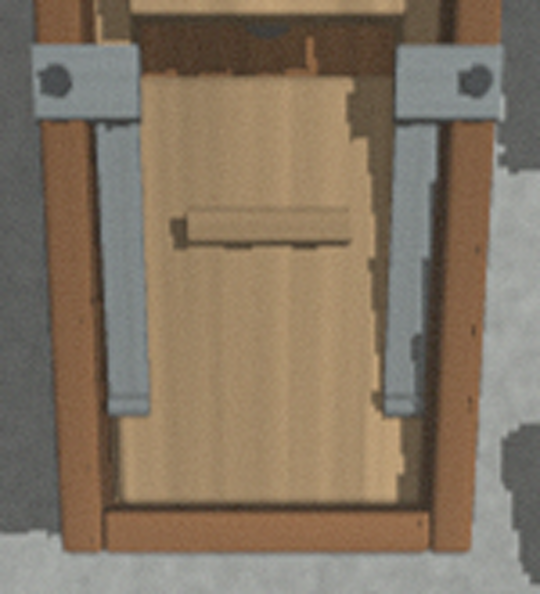

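View pics/t14.png

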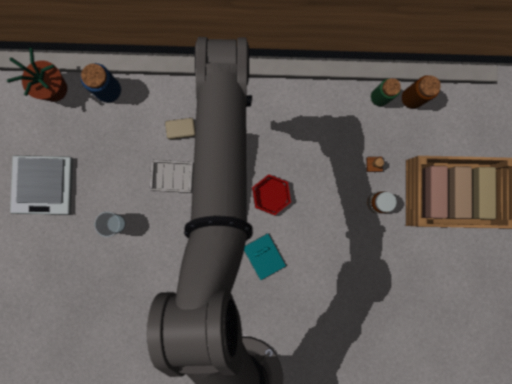

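The lid lies flat against the end wall (row ~140 in the wrist view) under both leaves, and the pad is up behind it. In the top view the bystanders are where they started. Handing in.

```bash
python3 -c "
from h import *
from station import bot
st(); print(bot.hand_in())"
```

```text
t 14.07 tcp mould [0.1532 0.0002 0.2351] F mould [ 0.5108 -0.3533  0.3079] M [ 0.0266  0.0127 -0.0068] turn [-0.0048 -0.0513  0.1838]
the job is handed in; nothing more can be done
None
```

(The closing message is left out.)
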